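# Find the slot that grips with a feeler blade

### The arm

A 7-joint arm with a two-finger parallel gripper is mounted at the origin on the work surface. World frame = base frame: x ahead of the robot, y to its left, z up, the work surface at z = 0. Lengths are in m, angles in rad, forces in N, time in s.
With the tool pointing down it reaches from about 0.425 to 0.875 m from the base axis. Payload 4.7 kg.
Tool frame: the origin (TCP) lies on the centre line of the jaws, within the pads' length; the fingertips stand ahead of it and the grasp point (between the pads) lies 2 mm behind it (nose_length is the z of the fingertips in the tool frame, in m); z points along the fingers, y is the line along which they close (so a half turn about z gives the same grasp; the last joint's range is limited). The gripper opens to 87 mm and grips with 3 to 60 N. Pads are 19 mm wide; open, the fingers measure 117 mm over their backs; the gripper's body (75 mm by 190 mm) begins 51 mm behind the grasp point.
Start: joints at [1.279, 0.321, -0.07, 1.45, 0.023, 1.371, -0.057], TCP at [0.196, -0.62, 0.24] pointing down, gripper open.
Joint ranges: [-2.86, 2.86], [-0.3, 2.09], [-1.38, 1.24], [0.06, 2.45], [-1.56, 4.7], [0.09, 2.05], [-2.69, 2.69]. Speed limits (rad/s): [2.57, 2.57, 3.14, 3.14, 3.14, 3.14, 3.14].

### API

Orientations are given as a rotation vector (axis times angle).
In Python, from bench import * gives the robot as it stands.
- The arm moves only by the tool send_rows, never from a script. Its arguments are lists of equal length, an entry for each row: "xyz": the shift along the tool's x, y, z in mm, a list of three; "dr": the turn, a rotation vector about the tool's x, y, z in rad, a list of three. A call has exactly 10 rows; each row is the pose to reach, as a shift and turn from the pose commanded when the call began, along the tool's axes at that moment; what a row does not reach only later rows make up. A row lasts 1/12 s, in which the tool goes at most 41.7 mm and 7.16 degrees, less where a joint would pass 70% of its speed; a pose out of reach is approached as far as the arm can. A call with a gripper value outside its range is refused whole. "jaw" is the finger opening in mm, from 0 to 87, set as the call begins (left out, the last holds). The fingers move at their own pace and stop on an object; "grip_force" is the grip in N (left out, the last holds). Time passes only in rows, so rows that repeat a pose let the fingers close, or fill a call up. It gives the time, the measured TCP pose, the force, the opening and the grip force at its end, in the units of the state.
- get_state(): the state, without advancing time (a new reading comes with each control period).
- get_image(name): name is "scene" or "top" or "wrist"; returns the picture (420x560x3 uint8, red, green, blue); there is no depth.
- calibration(name): a dict with "vfov" (degrees; the focal length in pixels is half the picture's height over the tangent of half this angle, whatever the lens; pixels are square), "cx", "cy" (the principal point, pixels), "rvec" (rotation vector, rad) and "tvec" (3), from world to camera coordinates, as OpenCV has them; the wrist camera has in their place "hand_eye" (4x4, takes a point from camera to tool coordinates, whose origin is the TCP and whose axes are the flange's). Camera axes: x right, y down, z forward; pixel columns grow to the right and rows downward; lengths in m; the calibration is good to about 2 mm. A picture is of the moment at which its call begins: read the wrist's pose just before it. calibration takes no time and is no camera call.
- close_job(): hands the job in; it is judged then, once.
The state is a dict: "time": time; "joint_positions": joint angles; "qd": joint speeds; "joint_torque": joint torques, N m; "position": TCP position; "tool_rot": TCP orientation; "ft_force": force on the tool from outside, world axes, zero at the start; "torque": the same for the moment, N m; "grip_width": opening from 0.0 (shut) to 1.0 (fully open); "grip_force": force on a finger pad.
Only numpy, scipy, OpenCV 4.12 (cv2) and the standard library are available. Lean on these libraries where they do the work, as an engineer would, in place of code of your own. Each camera call takes 0.05 s, during which the arm holds its last target. There are 200 camera calls.

### The job

One of the deck's three slots still has a good retaining leaf, one leaf is seized and one is slack. Take the feeler blade from its stand, slide it into the slots by feel until you find the one where it drags, pass on from the one that blocks it (never force it) and the one where it drops in loosely. Leave the blade standing in the dragging slot, pressed fully home onto the sprung seat at the bottom, let go, and leave everything else where it lies.

Things in the scene. Friction and masses are not known exactly. Their poses are not given: they have to be found in the camera images.
- blade_center (a point): Centre of the feeler blade, which starts upright in its stand, tip down. 108 mm tall, about 80 g: plain steel blade 24 mm wide (own x), 5 mm thick (own y), 72 mm long (lowest 6 mm thinned to 20 x 3 mm); above it a knurled aluminium handle 30 mm wide (x), 12 mm thick (y), 36 mm tall. This point is 54 mm above the tip, the handle's centre 36 mm above this point.
- blade: The same blade: middle of its tip (lower end), own z up along the blade. Grip the handle across its 12 mm thickness, firmly (30 N or more) so that it does not slip. It fits a slot with its width along the deck's x, either way round.
- stand: Fixed black plastic stand, 70 x 50 x 48 mm; origin at the centre of its underside. Its slot (28 mm along its x, 7 mm along its y, 38 mm deep) holds the blade, which comes free when drawn straight up 45 mm.
- deck: Fixed aluminium deck, 80 mm (own x) x 200 mm (own y) x 78 mm high, yaw up to 0.3 rad; origin at the centre of its underside. Three like vertical slots in its top, in a row along y, 60 mm apart. In the +y wall of each is a spring leaf (ramp from 6 mm to 21 mm below the mouth, then upright to 29 mm). Which leaf is good, seized or slack differs each time and is found by feel.
- seats: Carrier under the deck (deck's origin and axes), hidden. Below each slot is a sprung seat whose top lies 30 to 50 mm below the deck's top, different each time: the bottom must be felt. A seat gives 4 mm (3 N per mm), then is solid. Home = seat pressed down 1 to 4 mm (3 to 12 N on top of any drag; never over 25 N). Let go in the good slot, the blade stays down but may rise 1 to 2 mm.
- slot_a (a point): Mouth centre of the slot at y = -60 mm of the deck, in its top face. Each slot: 32 mm along deck x, 8 mm along deck y, 2.5 mm chamfers round the mouth. The blade goes straight down, upright. Good leaf: while the blade moves it resists with 5 to 11 N on the ramp (12 to 23 mm deep), then drags with 2 to 8 N down to the seat; both fade at a stop.
- slot_b (a point): Mouth centre of the slot at y = 0 of the deck, like slot_a. A seized leaf (in whichever slot) does not give: the blade stops hard 8 to 18 mm below the mouth; do not push beyond about 20 N, back out.
- slot_c (a point): Mouth centre of the slot at y = +60 mm of the deck, like slot_a. A slack leaf (in whichever slot) lets the blade down to the seat with practically no drag (under 2 N).
- meter: grey handheld multimeter, 75 x 140 x 30 mm; a bystander, to be left alone. Origin at the centre of its underside.
- driver: screwdriver, 170 mm, lying; a bystander, to be left alone.
- spanner: steel spanner, 150 mm, lying; a bystander, to be left alone.
- spool: grey wire spool, 60 mm wide, 40 mm high; a bystander, to be left alone. Origin at the centre of its underside.
- jar: small amber jar, 50 mm wide, 60 mm high; a bystander, to be left alone. Origin at the centre of its underside.
- parts_tray: black open parts tray, 90 x 120 x 35 mm; a bystander, to be left alone. Origin at the centre of its underside.
- adapter: upright steel adapter cylinder, 28 mm wide, 45 mm high; a bystander, to be left alone. Origin at the centre of its underside.
Mind the look-alikes: they are no part of the job. Leave any blue or red look-alike of the blade alone. There is more than one size of the deck; the job needs the largest.

How it is judged:
By the outcome, as a careful person would: the job done as asked, in the order asked, and still so for the second after the job is handed in, with the robot touching nothing.
It also fails if it takes over 54 s, if anything falls off the work surface, if the arm or the gripper's body presses on something with over 40 N, if the wrist force passes 120 N, or if a joint passes its speed limit or range.

## Working session

There is one attempt and no reset: what is moved stays moved. The work goes in short steps, Python scripts to look and compute and a tool call to move; the robot and the scene stay as the last step left them, time stands still between calls to the robot, and variables do not carry over. Pictures are saved under pics/ and viewed, at most 10 in all, crops included, and the job is handed in when it is done.

Besides the shell and the picture viewer there is one more tool, called after ">>>" as a command line: name --argument value ..., lists and objects as JSON in quotes. send_rows: Moves the arm, as the interface text tells. Its arguments: {"type":"object","properties":{"xyz":{"type":"array"},"dr":{"type":"array"},"jaw":{"type":"number"},"grip_force":{"type":"number"}},"required":["xyz","dr"]}

```bash
mkdir -p pics; cat > h.py <<'E'
import numpy as np, cv2
from bench import *
from scipy.spatial.transform import Rotation as R
def save(name,img,crop=None,k=1):
    if crop: x0,y0,x1,y1=crop; img=img[y0:y1,x0:x1]
    img=cv2.resize(img,None,fx=k,fy=k,interpolation=cv2.INTER_CUBIC)
    cv2.imwrite('pics/'+name,img[:,:,::-1])
def cam(name,st=None):
    c=calibration(name); f=210/np.tan(np.radians(c['vfov'])/2)
    if name=='wrist':
        H=np.array(c['hand_eye']); T=np.eye(4); T[:3,:3]=R.from_rotvec(st['tool_rot']).as_matrix(); T[:3,3]=st['position']
        M=T@H; return f,c['cx'],c['cy'],M[:3,:3],M[:3,3]
    r=R.from_rotvec(c['rvec']).as_matrix(); return f,c['cx'],c['cy'],r.T,-r.T@np.array(c['tvec'])
def px2w(C,u,v,z):
    f,cx,cy,Rm,o=C; d=Rm@np.array([(u-cx)/f,(v-cy)/f,1]); return o+d*(z-o[2])/d[2]
def w2px(C,p):
    f,cx,cy,Rm,o=C; q=Rm.T@(np.array(p)-o); return np.array([f*q[0]/q[2]+cx,f*q[1]/q[2]+cy])
E
python3 - <<'E'
from h import *
for n in ['scene','top']:
    im=get_image(n); np.save(n+'.npy',im); print(n,calibration(n))
    
a=np.load('scene.npy');b=np.load('top.npy')
save('s.png',a,k=1.4);save('t.png',b,k=1.4)
print(get_state()); print(calibration('wrist'))
try: print(nose_length)
except Exception as e: print(e)
E
```

```text
scene {'vfov': 50.55236888884577, 'cx': 276.3855757315854, 'cy': 208.3748383630663, 'rvec': array([ 1.44250588,  1.83420028, -1.02441263]), 'tvec': array([ 0.20555303, -0.22665269,  1.69546089])}
top {'vfov': 56.648911757534, 'cx': 278.62410821504403, 'cy': 210.58596875439312, 'rvec': array([ 2.13983517, -2.06953261,  0.23083658]), 'tvec': array([-0.05191783,  0.59591902,  0.77865061])}
{'time': 0.1, 'joint_positions': array([ 1.27912546,  0.32171019, -0.07008644,  1.45155052,  0.02260822,
        1.370811  , -0.05690133]), 'qd': array([ 4.41996829e-04, -2.11266283e-03,  2.68294881e-03, -2.16143316e-03,
        1.53906789e-03, -8.75382347e-04, -3.86789040e-05]), 'joint_torque': array([ 1.28871720e-04, -4.92568946e+01, -4.05682130e-01, -3.13394415e+01,
       -6.42033108e-02,  3.95366340e-02,  6.46763078e-05]), 'position': array([ 0.19548048, -0.61941706,  0.23859726]), 'tool_rot': array([-3.10330651e+00, -4.78229098e-01,  5.62004583e-04]), 'ft_force': array([-0.07496562, -0.62655072, -0.23099883]), 'torque': array([ 0.004911  , -0.02128444, -0.06713977]), 'grip_force': 0.0, 'grip_width': 1.0000688625048382}
{'vfov': 60.5547566876088, 'cx': 277.3653255098932, 'cy': 209.63407968785128, 'hand_eye': array([[-3.04628350e-04, -9.67067793e-01, -2.54518742e-01,
         6.87730931e-02],
       [ 9.99999691e-01, -4.79044583e-04,  6.23295287e-04,
         9.79006085e-04],
       [-7.24694622e-04, -2.54518474e-01,  9.67067641e-01,
        -1.45690030e-01],
       [ 0.00000000e+00,  0.00000000e+00,  0.00000000e+00,
         1.00000000e+00]])}
0.017
```

View pics/s.png

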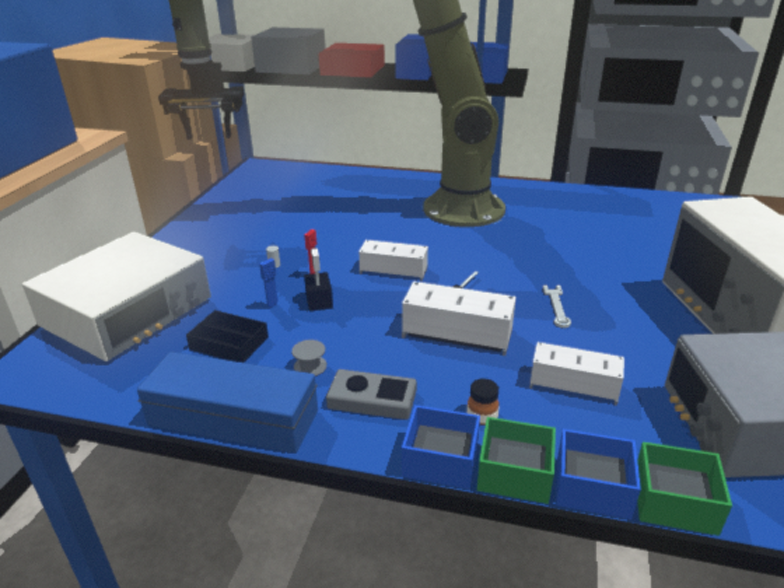

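View pics/t.png

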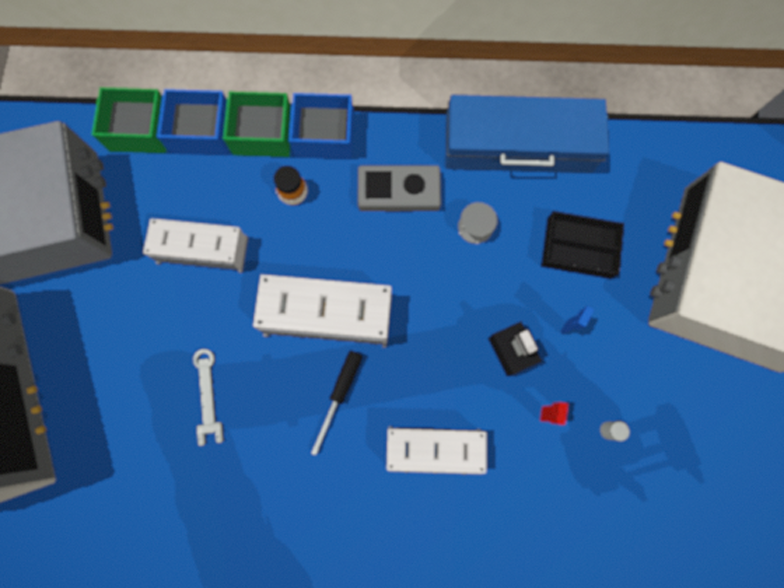

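The scene view shows three decks. The top view (at 1.4x) has the largest at about (322,308), with look-alikes at (195,243) and (437,451). The stand with the silver blade is at (517,348), the blue look-alike at (580,320) and the red one at (555,412). I choose the blade in the black stand and the middle deck, and take one close crop to check.

```bash
python3 - <<'E'
from h import *
b=np.load('top.npy')
c1=cv2.resize(b[185:255,170:295],None,fx=6,fy=6,interpolation=cv2.INTER_CUBIC)[:, :750]
c2=cv2.resize(b[220:275,340:440],None,fx=6,fy=6,interpolation=cv2.INTER_CUBIC)
o=np.zeros((600,800,3),np.uint8); k1=c1[:420*1]; 
k1=cv2.resize(b[185:250,172:292],None,fx=6,fy=6,interpolation=cv2.INTER_CUBIC)[:390]
k2=cv2.resize(b[220:270,340:440],None,fx=4,fy=4,interpolation=cv2.INTER_CUBIC)
o[:390,:720]=k1; o[395:595,:400]=k2
save('c.png',o)
C=cam('top')
for n,u,v,z in [('deckTL',259,276,.078),('TR',392,286,.078),('BR',389,340,.078),('BL',254,329,.078),('a',361,309.5,.078),('b',322,306,.078),('c',283,303,.078),('stand',515,349,.048),('handle',527,342,.118),('red',555,408,.1),('small',437,451,.06)]:
    print(n,px2w(C,u/1.4,v/1.4,z).round(4))
E
```

```text
deckTL [0.6174 0.1701 0.078 ]
TR [ 0.6085 -0.0345  0.078 ]
BR [ 0.5253 -0.0327  0.078 ]
BL [0.5351 0.1706 0.078 ]
a [0.5703 0.0112 0.078 ]
b [0.5737 0.0706 0.078 ]
c [0.5764 0.1301 0.078 ]
stand [ 0.5219 -0.228   0.048 ]
handle [ 0.5235 -0.2293  0.118 ]
red [ 0.4331 -0.2715  0.1   ]
small [ 0.3665 -0.1085  0.06  ]
```

View pics/c.png

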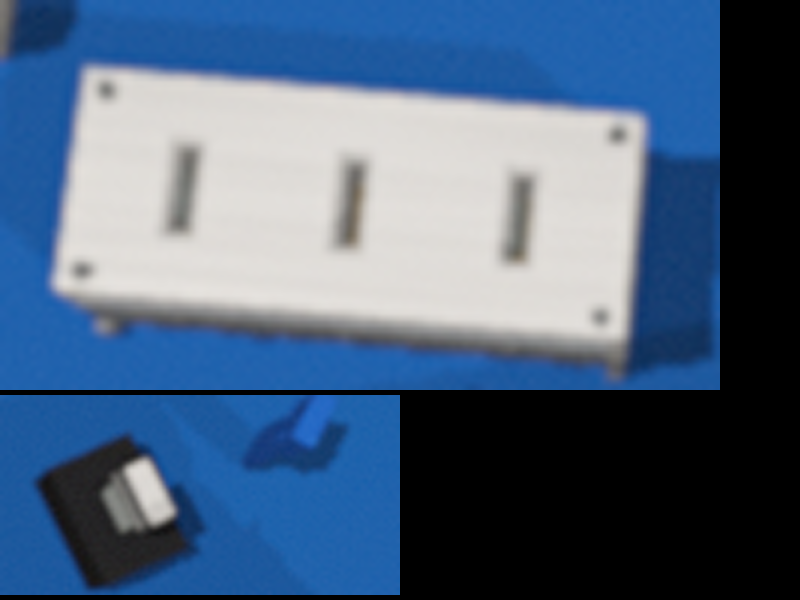

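```bash
cat >> h.py <<'E'
def plan(p,yaw):
    s=get_state(); R0=R.from_rotvec(s['tool_rot']); t=R.from_euler('z',yaw)*R.from_euler('x',np.pi)
    print('mm',(R0.inv().apply(np.array(p)-s['position'])*1000).round(1),'dr',(R0.inv()*t).as_rotvec().round(4),'pos',s['position'].round(4),'t',s['time'],'F',s['ft_force'].round(2),'jp',s['joint_positions'].round(2))
E
python3 - <<'E'
from h import *
print(px2w(cam('top'),377.75,244.2,.118))
plan([.523,-.229,.24],.42)
E
```

```text
[ 0.52372352 -0.23193164  0.118     ]
mm [ 429.9 -273.7   -1. ] dr [-0.0017  0.     -0.1142] pos [ 0.1955 -0.6194  0.2386] t 0.1 F [-0.07 -0.63 -0.23] jp [ 1.28  0.32 -0.07  1.45  0.02  1.37 -0.06]
```

>>> send_rows --xyz '[[10,-7,0],[34,-22,0],[68,-43,0],[102,-65,0],[136,-87,0],[170,-108,0],[204,-130,0],[238,-152,0],[272,-173,0],[306,-195,0]]' --dr '[[0,0,-0.01],[0,0,-0.02],[0,0,-0.03],[0,0,-0.04],[0,0,-0.05],[0,0,-0.06],[0,0,-0.07],[0,0,-0.08],[0,0,-0.1],[0,0,-0.114]]' --jaw 60 --grip_force 45

```text
time: 0.93
position: [0.4298, -0.339, 0.2395]
tool_rot: [3.072, 0.658, -0.0]
ft_force: [1.4, 0.0, 0.6]
grip_width: 0.689
grip_force: 0.0
```

```bash
python3 - <<'E'
from h import *
plan([.523,-.230,.24],.42)
E
```

```text
mm [129.7 -61.3  -0.5] dr [0.0001 0.0003 0.0018] pos [ 0.4298 -0.339   0.2395] t 0.9333 F [1.43 0.05 0.6 ] jp [ 0.92  0.12 -0.32  1.7   0.04  1.33 -0.56]
```

>>> send_rows --xyz '[[25,-12,0],[50,-24,0],[75,-36,0],[98,-47,0],[116,-56,0],[128,-61,0],[131,-63,0],[131,-63,0],[131,-63,0],[131,-63,0]]' --dr '[[0,0,0],[0,0,0],[0,0,0],[0,0,0],[0,0,0],[0,0,0],[0,0,0],[0,0,0],[0,0,0],[0,0,0]]'

```text
time: 1.77
position: [0.5217, -0.2321, 0.2394]
tool_rot: [3.073, 0.652, -0.001]
ft_force: [-0.6, -0.5, 1.2]
grip_width: 0.691
grip_force: 0.0
```

```bash
python3 - <<'E'
from h import *
plan([.523,-.230,.24],.42)
s=get_state(); im=get_image('wrist'); np.save('w1.npy',im)
import pickle; pickle.dump(s,open('w1.pkl','wb'))
save('w1.png',im,k=1.4)
C=cam('wrist',s); print(w2px(C,[.523,-.230,.118]),w2px(C,[.523,-.230,.048]))
E
```

```text
mm [ 2.  -1.4 -0.6] dr [ 0.0004  0.001  -0.0021] pos [ 0.5217 -0.2321  0.2394] t 1.7667 F [-0.62 -0.48  1.22] jp [ 0.75  0.18 -0.43  1.64  0.08  1.34 -0.84]
[274.02527767 204.81025378] [274.60528265 186.99351638]
```

View pics/w1.png

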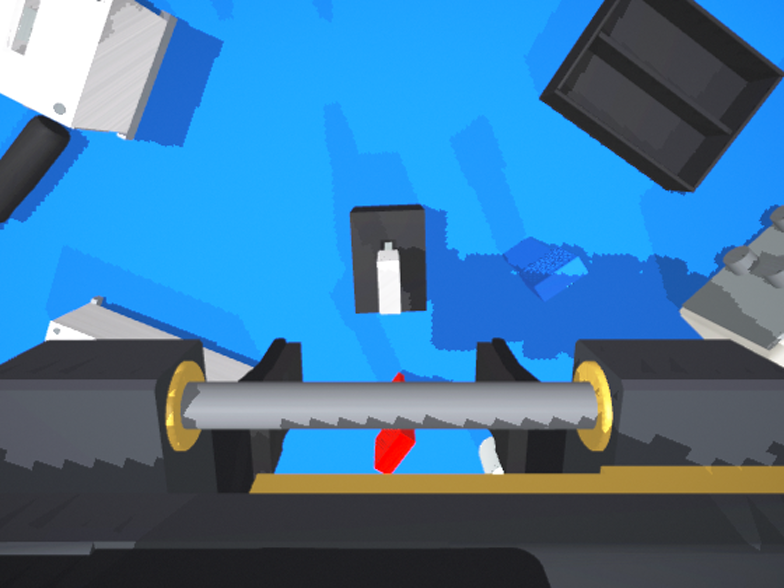

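The handle top is a quad of about (378..400, 261..313) at 1.4x, centred at (389,287). It's nearly aligned with the tool, and the fingers are clear of the red and blue look-alikes.

```bash
python3 - <<'E'
from h import *
import pickle; s=pickle.load(open('w1.pkl','rb'))
C=cam('wrist',s)
p=px2w(C,389/1.4,287/1.4,.118); print(p)
print('ends',px2w(C,388/1.4,261/1.4,.118),px2w(C,390/1.4,313.5/1.4,.118))
print('stand L/R',[px2w(C,u/1.4,v/1.4,.048) for u,v in[(350,211),(425,209),(426,311),(355,313)]])
plan([p[0],p[1],.102],.42)
E
```

```text
[ 0.52405156 -0.23274105  0.118     ]
ends [ 0.53704261 -0.22638165  0.118     ] [ 0.51043747 -0.23939359  0.118     ]
stand L/R [array([ 0.54510212, -0.19526419,  0.048     ]), array([ 0.56647107, -0.24019851,  0.048     ]), array([ 0.50276417, -0.27066686,  0.048     ]), array([ 0.48131581, -0.22588591,  0.048     ])]
mm [  2.    1.4 137.5] dr [ 0.0004  0.0008 -0.0024] pos [ 0.5218 -0.2322  0.2395] t 1.8167 F [ 0.75 -0.54 -0.57] jp [ 0.75  0.18 -0.43  1.64  0.08  1.34 -0.84]
```

>>> send_rows --xyz '[[1,1,15],[2,1.4,35],[2,1.4,58],[2,1.4,80],[2,1.4,100],[2,1.4,117],[2,1.4,128],[2,1.4,134],[2,1.4,137],[2,1.4,137]]' --dr '[[0,0,-0.02],[0,0,-0.028],[0,0,-0.028],[0,0,-0.028],[0,0,-0.028],[0,0,-0.028],[0,0,-0.028],[0,0,-0.028],[0,0,-0.028],[0,0,-0.028]]' --jaw 36

```text
time: 2.65
position: [0.525, -0.2317, 0.1025]
tool_rot: [3.063, 0.697, -0.0]
ft_force: [-0.6, -0.2, 0.2]
grip_width: 0.417
grip_force: 0.0
```

>>> send_rows --xyz '[[0,0,0],[0,0,0],[0,0,0],[0,0,0],[0,0,0],[0,0,0],[0,0,0],[0,0,0],[0,0,0],[0,0,0]]' --dr '[[0,0,0],[0,0,0],[0,0,0],[0,0,0],[0,0,0],[0,0,0],[0,0,0],[0,0,0],[0,0,0],[0,0,0]]' --jaw 5 --grip_force 45

```text
time: 3.48
position: [0.5254, -0.2315, 0.103]
tool_rot: [3.063, 0.697, 0.001]
ft_force: [-1.4, 0.6, 3.7]
grip_width: 0.132
grip_force: 45.0
```

```bash
python3 - <<'E'
from h import *
plan([.524,-.2329,.18],.448)
print(get_state())
E
```

```text
mm [ -1.9   0.7 -77. ] dr [ 0.0007 -0.0004 -0.0002] pos [ 0.5254 -0.2315  0.103 ] t 3.4833 F [-1.42  0.57  3.7 ] jp [ 0.73  0.3  -0.42  1.79  0.14  1.08 -0.86]
{'time': 3.4833, 'joint_positions': array([ 0.73205215,  0.29662705, -0.42088673,  1.79129966,  0.13603115,
        1.08130106, -0.85960494]), 'qd': array([-0.00044576,  0.00184673,  0.0021142 , -0.00031319, -0.00130018,
        0.00011657,  0.0007914 ]), 'joint_torque': array([-9.10213846e-02, -3.99364936e+01, -3.34696233e+00, -2.63208175e+01,
       -1.09119045e-01, -1.44395144e-01,  4.10076618e-04]), 'position': array([ 0.52541346, -0.23149648,  0.10301889]), 'tool_rot': array([3.06255072e+00, 6.97388864e-01, 8.43807146e-04]), 'ft_force': array([-1.42472867,  0.56994813,  3.7046009 ]), 'torque': array([-0.02663952,  0.02140658, -0.05519639]), 'grip_force': 45.000848709605634, 'grip_width': 0.13151898232786355}
```

>>> send_rows --xyz '[[0,0,-4],[0,0,-12],[0,0,-22],[0,0,-34],[0,0,-48],[0,0,-62],[0,0,-76],[0,0,-88],[0,0,-95],[0,0,-97]]' --dr '[[0,0,0],[0,0,0],[0,0,0],[0,0,0],[0,0,0],[0,0,0],[0,0,0],[0,0,0],[0,0,0],[0,0,0]]'

```text
time: 4.32
position: [0.526, -0.2316, 0.2017]
tool_rot: [3.061, 0.697, 0.004]
ft_force: [0.3, -0.6, -0.8]
grip_width: 0.137
grip_force: 45.0
```

```bash
python3 - <<'E'
from h import *
C=cam('top')
# view pose: deck slot a; camera sits +x of tool, so stay back
plan([.556,-.055,.205],-.05)
plan([.57,.0112,.205],-.05)
E
```

```text
mm [ 103.6 -146.2   -3.5] dr [ 0.0021 -0.0023  0.4978] pos [ 0.526  -0.2316  0.2017] t 4.3167 F [ 0.25 -0.63 -0.85] jp [ 0.75  0.21 -0.43  1.69  0.09  1.27 -0.83]
mm [ 144.8 -199.8   -3.6] dr [ 0.0021 -0.0023  0.4978] pos [ 0.526  -0.2316  0.2017] t 4.3167 F [ 0.25 -0.63 -0.85] jp [ 0.75  0.21 -0.43  1.69  0.09  1.27 -0.83]
```

>>> send_rows --xyz '[[8,-12,0],[25,-35,0],[43,-61,0],[61,-87,0],[78,-110,0],[92,-130,0],[100,-142,0],[103.5,-146,0],[103.5,-146,0],[103.5,-146,0]]' --dr '[[0,0,0.04],[0,0,0.11],[0,0,0.19],[0,0,0.27],[0,0,0.35],[0,0,0.42],[0,0,0.47],[0,0,0.498],[0,0,0.498],[0,0,0.498]]'

```text
time: 5.15
position: [0.5548, -0.0549, 0.199]
tool_rot: [3.14, -0.076, -0.002]
ft_force: [0.1, 0.4, -1.3]
grip_width: 0.133
grip_force: 45.0
```

```bash
python3 - <<'E'
from h import *
plan([.57,.0112,.205],-.05)
import pickle
s=get_state(); im=get_image('wrist'); np.save('w2.npy',im); pickle.dump(s,open('w2.pkl','wb'))
save('w2.png',im,k=1.4)
C=cam('wrist',s); print([w2px(C,[*p,.078])*1.4 for p in [(.5703,.0112),(.5737,.0706),(.5764,.1301)]])
E
```

```text
mm [ 11.9 -66.8  -6. ] dr [0.0003 0.0011 0.0014] pos [ 0.5548 -0.0549  0.199 ] t 5.15 F [ 0.14  0.38 -1.27] jp [ 0.5   0.18 -0.51  1.72  0.09  1.26 -1.64]
[array([262.34112848, 269.70782951]), array([152.1607349 , 268.84489715]), array([ 41.93657473, 269.2573438 ])]
```

View pics/w2.png

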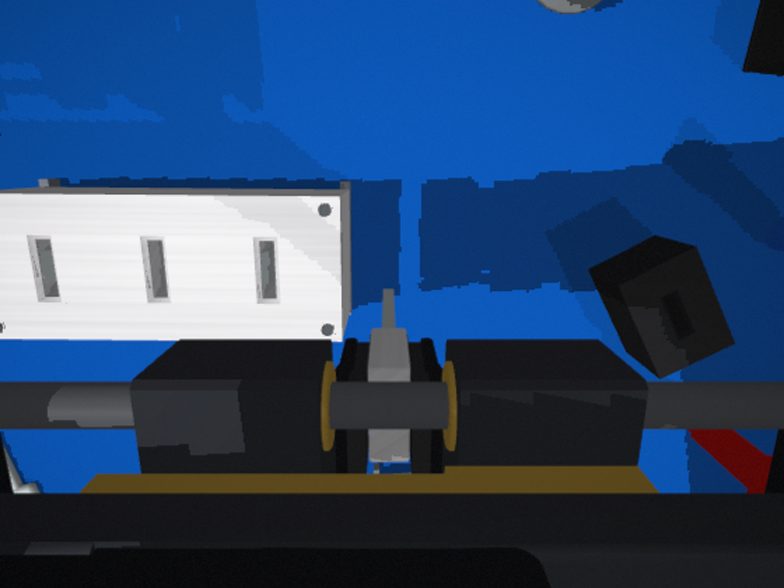

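The slots' centres are at about (266.5,270.5), (155.5,269.5) and (44,269), at 1.4x. The blade hangs upright in the gripper, with its far tip at about (388,290).

```bash
python3 - <<'E'
from h import *
import pickle; s=pickle.load(open('w2.pkl','rb')); C=cam('wrist',s)
P=[px2w(C,u/1.4,v/1.4,.078) for u,v in [(266.5,270.5),(155.5,269.5),(44,269)]]
for p in P: print(p.round(4))
d=P[2]-P[0]; print('len',np.linalg.norm(d),'yaw',np.arctan2(-d[0],d[1]))
Rt=R.from_rotvec(s['tool_rot']).as_matrix()
for q in [(.010,0,.093),(.012,0,.087),(-.0,0,.093),(.015,0,-.015),(.015,.006,-.015),(.015,-.006,-.015)]:
    print(q,w2px(C,s['position']+Rt@np.array(q))*1.4)
im=np.load('w2.npy'); save('w2c.png',im,(240,195,320,265),8)
E
```

```text
[0.5698 0.009  0.078 ]
[0.5733 0.0689 0.078 ]
[0.5765 0.129  0.078 ]
len 0.12014149326343843 yaw -0.05606588380891919
(0.01, 0, 0.093) [385.73374393 286.34596393]
(0.012, 0, 0.087) [385.67381488 285.29877787]
(-0.0, 0, 0.093) [385.7663127  306.02372042]
(0.015, 0, -0.015) [384.06886965 362.24796032]
(0.015, 0.006, -0.015) [405.62571437 362.23571111]
(0.015, -0.006, -0.015) [362.51085722 362.2602102 ]
```

View pics/w2c.png

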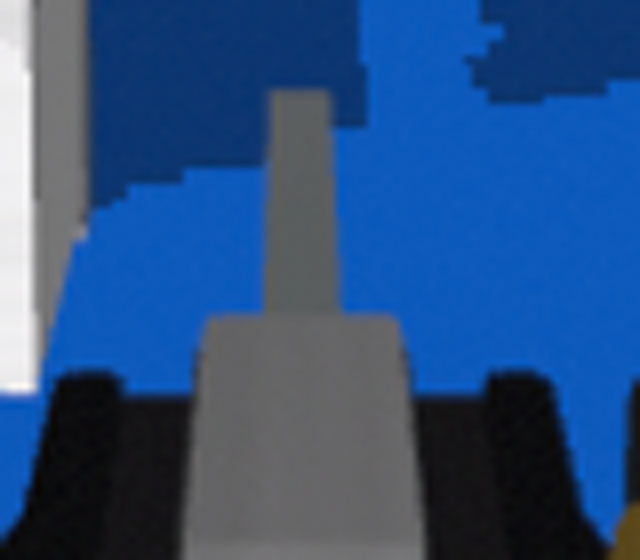

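```bash
python3 - <<'E'
from h import *
plan([.5717,.0103,.183],-.053)
E
```

```text
mm [ 13.6 -66.8  16. ] dr [0.0006 0.001  0.003 ] pos [ 0.5548 -0.0557  0.1991] t 5.2 F [-0.4  -0.78 -0.22] jp [ 0.51  0.18 -0.51  1.72  0.09  1.26 -1.64]
```

>>> send_rows --xyz '[[3,-12,0],[7,-28,0],[10,-44,0],[13,-58,0],[13.6,-65,0],[13.6,-66.8,3],[13.6,-66.8,8],[13.6,-66.8,13],[13.6,-66.8,16],[13.6,-66.8,16]]' --dr '[[0,0,0.003],[0,0,0.003],[0,0,0.003],[0,0,0.003],[0,0,0.003],[0,0,0.003],[0,0,0.003],[0,0,0.003],[0,0,0.003],[0,0,0.003]]'

```text
time: 6.03
position: [0.5713, 0.0098, 0.1822]
tool_rot: [3.14, -0.086, -0.003]
ft_force: [0.2, 0.2, -1.0]
grip_width: 0.132
grip_force: 45.0
```

```bash
python3 - <<'E'
from h import *
plan([.5717,.0103,.183],-.053)
import pickle
s=get_state(); im=get_image('wrist'); np.save('w3.npy',im); pickle.dump(s,open('w3.pkl','wb'))
save('w3.png',im,(200,120,340,225),5.7)
plan([.5717,.0103,.183],-.053)
E
```

```text
mm [ 0.4 -0.5 -0.8] dr [ 0.0006  0.0022 -0.0018] pos [0.5713 0.0098 0.1822] t 6.0333 F [ 0.21  0.17 -0.95] jp [ 0.41  0.23 -0.54  1.71  0.13  1.24 -1.79]
mm [ 0.1 -0.3 -0.3] dr [ 0.0005  0.0014 -0.0015] pos [0.5716 0.01   0.1827] t 6.0833 F [ 0.61  0.28 -0.47] jp [ 0.41  0.23 -0.55  1.71  0.13  1.24 -1.79]
```

View pics/w3.png

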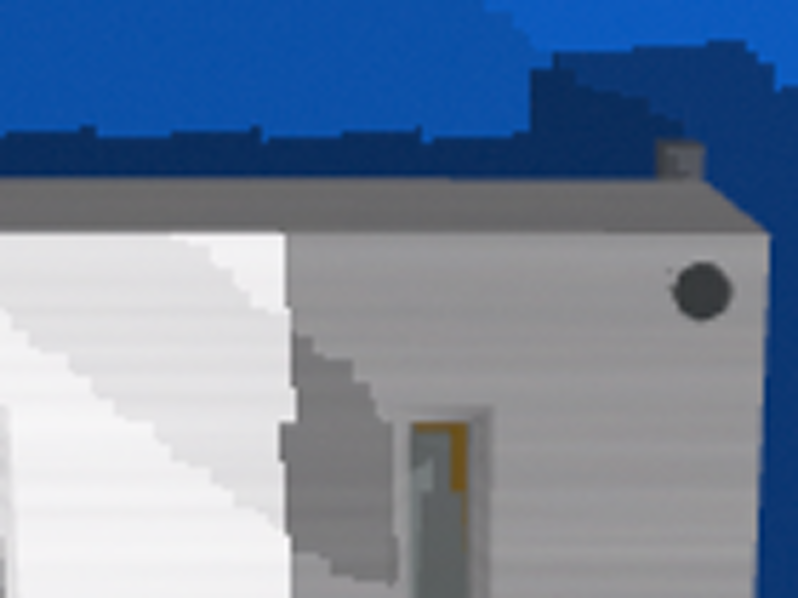

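```bash
python3 - <<'E'
from h import *
im=np.load('w3.npy'); im=cv2.convertScaleAbs(im,alpha=1.4); save('w3c.png',im,(240,185,320,245),10)
E
```

```text
(no output)
```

View pics/w3c.png

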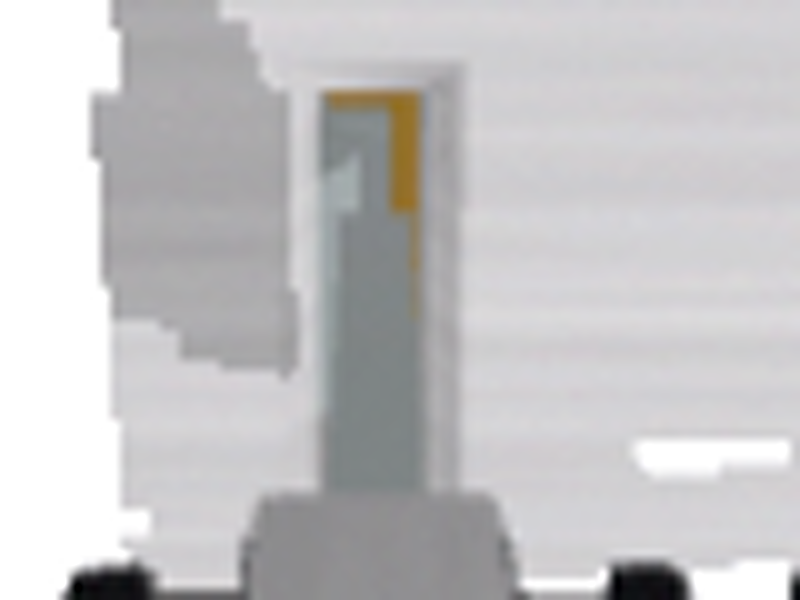

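The blade's far tip is at column 277.7 and the slot mouth's centre at 277.6, so they are lined up. Next I go down to the mouth and then feel.

>>> send_rows --xyz '[[0,0,2],[0,0,4],[0,0,6],[0,0,8],[0,0,10],[0,0,12],[0,0,13.5],[0,0,15],[0,0,16.5],[0,0,18]]' --dr '[[0,0,0],[0,0,0],[0,0,0],[0,0,0],[0,0,0],[0,0,0],[0,0,0],[0,0,0],[0,0,0],[0,0,0]]'

```text
time: 6.92
position: [0.5721, 0.0111, 0.1654]
tool_rot: [3.14, -0.084, 0.0]
ft_force: [-0.6, -0.4, -1.2]
grip_width: 0.136
grip_force: 45.0
```

>>> send_rows --xyz '[[0,0,0.4],[0,0,0.8],[0,0,1.2],[0,0,1.6],[0,0,2.0],[0,0,2.4],[0,0,2.8],[0,0,3.2],[0,0,3.6],[0,0,4.0]]' --dr '[[0,0,0],[0,0,0],[0,0,0],[0,0,0],[0,0,0],[0,0,0],[0,0,0],[0,0,0],[0,0,0],[0,0,0]]'

```text
time: 7.75
position: [0.5722, 0.0107, 0.1617]
tool_rot: [3.14, -0.084, 0.0]
ft_force: [-0.2, -1.1, 0.8]
grip_width: 0.137
grip_force: 45.0
```

Depth is about 9 mm and the blade is free.

>>> send_rows --xyz '[[0,0,0.4],[0,0,0.8],[0,0,1.2],[0,0,1.6],[0,0,2.0],[0,0,2.4],[0,0,2.8],[0,0,3.2],[0,0,3.6],[0,0,4.0]]' --dr '[[0,0,0],[0,0,0],[0,0,0],[0,0,0],[0,0,0],[0,0,0],[0,0,0],[0,0,0],[0,0,0],[0,0,0]]'

```text
time: 8.58
position: [0.5725, 0.0102, 0.158]
tool_rot: [3.139, -0.084, 0.001]
ft_force: [-1.2, -4.0, 4.9]
grip_width: 0.133
grip_force: 45.0
```

>>> send_rows --xyz '[[0,0,0.25],[0,0,0.5],[0,0,0.75],[0,0,1.0],[0,0,1.25],[0,0,1.5],[0,0,1.75],[0,0,2.0],[0,0,2.25],[0,0,2.5]]' --dr '[[0,0,0],[0,0,0],[0,0,0],[0,0,0],[0,0,0],[0,0,0],[0,0,0],[0,0,0],[0,0,0],[0,0,0]]'

```text
time: 9.42
position: [0.5726, 0.0096, 0.1557]
tool_rot: [3.138, -0.085, 0.002]
ft_force: [-1.6, -6.4, 7.8]
grip_width: 0.135
grip_force: 45.0
```

>>> send_rows --xyz '[[0,0,0.25],[0,0,0.5],[0,0,0.75],[0,0,1.0],[0,0,1.25],[0,0,1.5],[0,0,1.75],[0,0,2.0],[0,0,2.25],[0,0,2.5]]' --dr '[[0,0,0],[0,0,0],[0,0,0],[0,0,0],[0,0,0],[0,0,0],[0,0,0],[0,0,0],[0,0,0],[0,0,0]]'

```text
time: 10.25
position: [0.573, 0.0094, 0.1544]
tool_rot: [3.138, -0.085, 0.003]
ft_force: [-2.7, -5.6, 11.6]
grip_width: 0.131
grip_force: 45.0
```

>>> send_rows --xyz '[[0,0,0.2],[0,0,0.4],[0,0,0.6],[0,0,0.8],[0,0,1.0],[0,0,1.2],[0,0,1.4],[0,0,1.6],[0,0,1.8],[0,0,2.0]]' --dr '[[0,0,0],[0,0,0],[0,0,0],[0,0,0],[0,0,0],[0,0,0],[0,0,0],[0,0,0],[0,0,0],[0,0,0]]'

```text
time: 11.08
position: [0.5734, 0.0094, 0.1539]
tool_rot: [3.137, -0.085, 0.005]
ft_force: [-3.1, -5.9, 19.0]
grip_width: 0.132
grip_force: 45.0
```

Slot a stops hard at about 17 mm, at 19 N, so its leaf is seized. I back out and go to b.

>>> send_rows --xyz '[[0,0,-5],[0,0,-12],[0,0,-20],[0,0,-28],[0,0,-34],[0,0,-37],[0,-8,-37],[0,-20,-37],[0,-34,-37],[0,-46,-37]]' --dr '[[0,0,0],[0,0,0],[0,0,0],[0,0,0],[0,0,0],[0,0,0],[0,0,0],[0,0,0],[0,0,0],[0,0,0]]'

```text
time: 11.92
position: [0.5741, 0.0595, 0.1871]
tool_rot: [-3.139, 0.082, 0.001]
ft_force: [-0.3, -0.2, -0.6]
grip_width: 0.133
grip_force: 45.0
```

>>> send_rows --xyz '[[0,-10,0],[0,-14,0],[0,-14,0],[0,-14,0],[0,-14,0],[0,-14,0],[0,-14,0],[0,-14,0],[0,-14,0],[0,-14,0]]' --dr '[[0,0,0],[0,0,0],[0,0,0],[0,0,0],[0,0,0],[0,0,0],[0,0,0],[0,0,0],[0,0,0],[0,0,0]]'

```text
time: 12.75
position: [0.5753, 0.0708, 0.1875]
tool_rot: [3.14, -0.084, 0.0]
ft_force: [-0.4, 0.4, -1.2]
grip_width: 0.135
grip_force: 45.0
```

```bash
python3 - <<'E'
from h import *
plan([.5752,.0702,.183],-.053)
s=get_state(); im=get_image('wrist'); save('w4.png',cv2.convertScaleAbs(im,alpha=1.4),(240,180,320,240),10)
E
```

```text
mm [-0.1  0.6  4.5] dr [ 0.0001 -0.     -0.0005] pos [0.5753 0.0708 0.1875] t 12.75 F [-0.38  0.42 -1.15] jp [ 0.33  0.25 -0.58  1.68  0.14  1.25 -1.9 ]
```

View pics/w4.png

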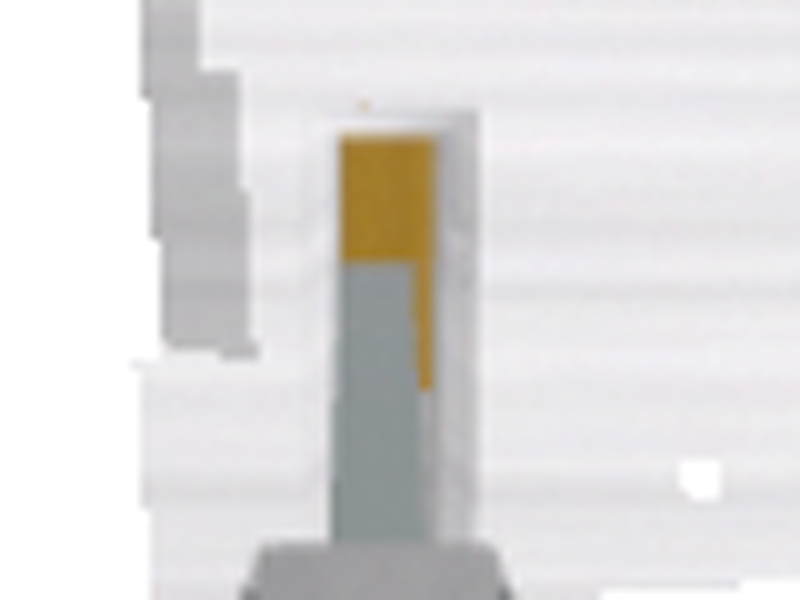

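The blade is about 1 px left of the slot's centre (378 against ~390 in the crop), so I shift +0.8 mm in tool y and go down.

>>> send_rows --xyz '[[0,0.8,3],[0,0.8,6],[0,0.8,9],[0,0.8,12],[0,0.8,15],[0,0.8,18],[0,0.8,20],[0,0.8,22],[0,0.8,23],[0,0.8,24]]' --dr '[[0,0,0],[0,0,0],[0,0,0],[0,0,0],[0,0,0],[0,0,0],[0,0,0],[0,0,0],[0,0,0],[0,0,0]]'

```text
time: 13.63
position: [0.5753, 0.0702, 0.1634]
tool_rot: [3.14, -0.083, 0.0]
ft_force: [-0.6, -0.2, -0.6]
grip_width: 0.137
grip_force: 45.0
```

>>> send_rows --xyz '[[0,0,0.4],[0,0,0.8],[0,0,1.2],[0,0,1.6],[0,0,2.0],[0,0,2.4],[0,0,2.8],[0,0,3.2],[0,0,3.6],[0,0,4.0]]' --dr '[[0,0,0],[0,0,0],[0,0,0],[0,0,0],[0,0,0],[0,0,0],[0,0,0],[0,0,0],[0,0,0],[0,0,0]]'

```text
time: 14.47
position: [0.5753, 0.0702, 0.1595]
tool_rot: [3.14, -0.084, -0.0]
ft_force: [0.0, 0.4, -0.9]
grip_width: 0.13
grip_force: 45.0
```

Depth is about 11.5 mm and free.

>>> send_rows --xyz '[[0,0,0.4],[0,0,0.8],[0,0,1.2],[0,0,1.6],[0,0,2.0],[0,0,2.4],[0,0,2.8],[0,0,3.2],[0,0,3.6],[0,0,4.0]]' --dr '[[0,0,0],[0,0,0],[0,0,0],[0,0,0],[0,0,0],[0,0,0],[0,0,0],[0,0,0],[0,0,0],[0,0,0]]'

```text
time: 15.3
position: [0.5753, 0.0702, 0.1555]
tool_rot: [3.14, -0.084, -0.0]
ft_force: [0.5, 0.5, -0.9]
grip_width: 0.134
grip_force: 45.0
```

>>> send_rows --xyz '[[0,0,0.4],[0,0,0.8],[0,0,1.2],[0,0,1.6],[0,0,2.0],[0,0,2.4],[0,0,2.8],[0,0,3.2],[0,0,3.6],[0,0,4.0]]' --dr '[[0,0,0],[0,0,0],[0,0,0],[0,0,0],[0,0,0],[0,0,0],[0,0,0],[0,0,0],[0,0,0],[0,0,0]]'

```text
time: 16.13
position: [0.5753, 0.0702, 0.1515]
tool_rot: [3.14, -0.084, 0.0]
ft_force: [0.0, -0.1, -1.4]
grip_width: 0.133
grip_force: 45.0
```

>>> send_rows --xyz '[[0,0,0.5],[0,0,1.0],[0,0,1.5],[0,0,2.0],[0,0,2.5],[0,0,3.0],[0,0,3.5],[0,0,4.0],[0,0,4.5],[0,0,5.0]]' --dr '[[0,0,0],[0,0,0],[0,0,0],[0,0,0],[0,0,0],[0,0,0],[0,0,0],[0,0,0],[0,0,0],[0,0,0]]'

```text
time: 16.97
position: [0.5753, 0.0702, 0.1465]
tool_rot: [3.14, -0.084, -0.0]
ft_force: [-0.9, -0.8, -1.3]
grip_width: 0.135
grip_force: 45.0
```

At 24.5 mm there's no drag, so slot b is slack. I go on to c.

>>> send_rows --xyz '[[0,0,-5],[0,0,-14],[0,0,-24],[0,0,-34],[0,0,-40],[0,0,-41],[0,-8,-41],[0,-20,-41],[0,-34,-41],[0,-46,-41]]' --dr '[[0,0,0],[0,0,0],[0,0,0],[0,0,0],[0,0,0],[0,0,0],[0,0,0],[0,0,0],[0,0,0],[0,0,0]]'

```text
time: 17.8
position: [0.5771, 0.1184, 0.187]
tool_rot: [-3.14, 0.082, 0.002]
ft_force: [0.1, 0.3, -1.3]
grip_width: 0.133
grip_force: 45.0
```

>>> send_rows --xyz '[[0,-10,0],[0,-14,0],[0,-14,0],[0,-14,0],[0,-14,0],[0,-14,0],[0,-14,0],[0,-14,0],[0,-14,0],[0,-14,0]]' --dr '[[0,0,0],[0,0,0],[0,0,0],[0,0,0],[0,0,0],[0,0,0],[0,0,0],[0,0,0],[0,0,0],[0,0,0]]'

```text
time: 18.63
position: [0.5785, 0.1299, 0.1876]
tool_rot: [3.14, -0.084, 0.0]
ft_force: [-0.3, -1.2, -0.3]
grip_width: 0.133
grip_force: 45.0
```

```bash
python3 - <<'E'
from h import *
plan([.5784,.1302,.183],-.053)
s=get_state(); im=get_image('wrist'); save('w5.png',cv2.convertScaleAbs(im,alpha=1.4),(240,180,320,240),10)
E
```

```text
mm [-0.1 -0.2  4.6] dr [ 0.0002 -0.0001 -0.0005] pos [0.5785 0.1299 0.1876] t 18.6333 F [-0.25 -1.16 -0.34] jp [ 0.25  0.29 -0.61  1.65  0.17  1.26 -2.02]
```

View pics/w5.png

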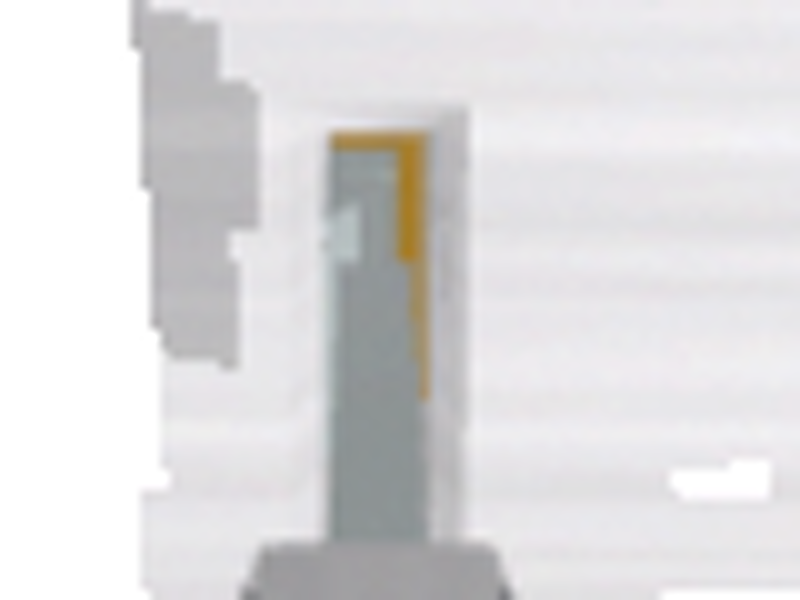

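The blade's centre (378) and the slot's (378) agree, and a leaf shows on the +y side. Going down.

>>> send_rows --xyz '[[0,0,3],[0,0,6],[0,0,9],[0,0,12],[0,0,15],[0,0,18],[0,0,20],[0,0,22],[0,0,23],[0,0,24]]' --dr '[[0,0,0],[0,0,0],[0,0,0],[0,0,0],[0,0,0],[0,0,0],[0,0,0],[0,0,0],[0,0,0],[0,0,0]]'

```text
time: 19.52
position: [0.5785, 0.1302, 0.1634]
tool_rot: [3.14, -0.084, -0.0]
ft_force: [0.4, -0.1, -1.8]
grip_width: 0.135
grip_force: 45.0
```

>>> send_rows --xyz '[[0,0,0.4],[0,0,0.8],[0,0,1.2],[0,0,1.6],[0,0,2.0],[0,0,2.4],[0,0,2.8],[0,0,3.2],[0,0,3.6],[0,0,4.0]]' --dr '[[0,0,0],[0,0,0],[0,0,0],[0,0,0],[0,0,0],[0,0,0],[0,0,0],[0,0,0],[0,0,0],[0,0,0]]'

```text
time: 20.35
position: [0.5786, 0.1299, 0.1596]
tool_rot: [3.14, -0.084, 0.0]
ft_force: [-0.7, -0.1, 0.4]
grip_width: 0.137
grip_force: 45.0
```

>>> send_rows --xyz '[[0,0,0.4],[0,0,0.8],[0,0,1.2],[0,0,1.6],[0,0,2.0],[0,0,2.4],[0,0,2.8],[0,0,3.2],[0,0,3.6],[0,0,4.0]]' --dr '[[0,0,0],[0,0,0],[0,0,0],[0,0,0],[0,0,0],[0,0,0],[0,0,0],[0,0,0],[0,0,0],[0,0,0]]'

```text
time: 21.18
position: [0.5788, 0.1293, 0.1559]
tool_rot: [3.139, -0.084, 0.001]
ft_force: [-0.0, -4.3, 5.7]
grip_width: 0.136
grip_force: 45.0
```

>>> send_rows --xyz '[[0,0,0.4],[0,0,0.8],[0,0,1.2],[0,0,1.6],[0,0,2.0],[0,0,2.4],[0,0,2.8],[0,0,3.2],[0,0,3.6],[0,0,4.0]]' --dr '[[0,0,0],[0,0,0],[0,0,0],[0,0,0],[0,0,0],[0,0,0],[0,0,0],[0,0,0],[0,0,0],[0,0,0]]'

```text
time: 22.02
position: [0.579, 0.129, 0.1521]
tool_rot: [3.139, -0.085, 0.002]
ft_force: [0.7, -5.1, 6.3]
grip_width: 0.132
grip_force: 45.0
```

Depth is 19 mm and the blade is still moving, with about 6–7 N of drag.

>>> send_rows --xyz '[[0,0,0.4],[0,0,0.8],[0,0,1.2],[0,0,1.6],[0,0,2.0],[0,0,2.4],[0,0,2.8],[0,0,3.2],[0,0,3.6],[0,0,4.0]]' --dr '[[0,0,0],[0,0,0],[0,0,0],[0,0,0],[0,0,0],[0,0,0],[0,0,0],[0,0,0],[0,0,0],[0,0,0]]'

```text
time: 22.85
position: [0.5787, 0.1291, 0.1477]
tool_rot: [3.139, -0.085, 0.0]
ft_force: [-0.4, -5.6, 7.0]
grip_width: 0.133
grip_force: 45.0
```

>>> send_rows --xyz '[[0,0,0.4],[0,0,0.8],[0,0,1.2],[0,0,1.6],[0,0,2.0],[0,0,2.4],[0,0,2.8],[0,0,3.2],[0,0,3.6],[0,0,4.0]]' --dr '[[0,0,0],[0,0,0],[0,0,0],[0,0,0],[0,0,0],[0,0,0],[0,0,0],[0,0,0],[0,0,0],[0,0,0]]'

```text
time: 23.68
position: [0.5787, 0.129, 0.1437]
tool_rot: [3.139, -0.085, 0.0]
ft_force: [-0.3, -5.5, 6.4]
grip_width: 0.137
grip_force: 45.0
```

>>> send_rows --xyz '[[0,0,0.3],[0,0,0.6],[0,0,0.9],[0,0,1.2],[0,0,1.5],[0,0,1.8],[0,0,2.1],[0,0,2.4],[0,0,2.7],[0,0,3.0]]' --dr '[[0,0,0],[0,0,0],[0,0,0],[0,0,0],[0,0,0],[0,0,0],[0,0,0],[0,0,0],[0,0,0],[0,0,0]]'

```text
time: 24.52
position: [0.5785, 0.129, 0.1403]
tool_rot: [3.139, -0.085, -0.0]
ft_force: [0.0, -6.2, 2.8]
grip_width: 0.137
grip_force: 45.0
```

>>> send_rows --xyz '[[0,0,0.3],[0,0,0.6],[0,0,0.9],[0,0,1.2],[0,0,1.5],[0,0,1.8],[0,0,2.1],[0,0,2.4],[0,0,2.7],[0,0,3.0]]' --dr '[[0,0,0],[0,0,0],[0,0,0],[0,0,0],[0,0,0],[0,0,0],[0,0,0],[0,0,0],[0,0,0],[0,0,0]]'

```text
time: 25.35
position: [0.5784, 0.1291, 0.1372]
tool_rot: [3.139, -0.085, -0.001]
ft_force: [-0.5, -4.8, 2.7]
grip_width: 0.133
grip_force: 45.0
```

Depth is about 34 mm with 3 N of steady drag, and no seat yet.

>>> send_rows --xyz '[[0,0,0.3],[0,0,0.6],[0,0,0.9],[0,0,1.2],[0,0,1.5],[0,0,1.8],[0,0,2.1],[0,0,2.4],[0,0,2.7],[0,0,3.0]]' --dr '[[0,0,0],[0,0,0],[0,0,0],[0,0,0],[0,0,0],[0,0,0],[0,0,0],[0,0,0],[0,0,0],[0,0,0]]'

```text
time: 26.18
position: [0.5783, 0.129, 0.1342]
tool_rot: [3.139, -0.085, -0.001]
ft_force: [-0.8, -5.2, 3.4]
grip_width: 0.135
grip_force: 45.0
```

>>> send_rows --xyz '[[0,0,0.3],[0,0,0.6],[0,0,0.9],[0,0,1.2],[0,0,1.5],[0,0,1.8],[0,0,2.1],[0,0,2.4],[0,0,2.7],[0,0,3.0]]' --dr '[[0,0,0],[0,0,0],[0,0,0],[0,0,0],[0,0,0],[0,0,0],[0,0,0],[0,0,0],[0,0,0],[0,0,0]]'

```text
time: 27.02
position: [0.5784, 0.129, 0.132]
tool_rot: [3.139, -0.085, -0.0]
ft_force: [-1.2, -6.5, 9.0]
grip_width: 0.132
grip_force: 45.0
```

The seat is felt at a depth of about 37 mm, pressed about 2 mm now. I press a little further.

>>> send_rows --xyz '[[0,0,0.2],[0,0,0.4],[0,0,0.6],[0,0,0.8],[0,0,1.0],[0,0,1.2],[0,0,1.4],[0,0,1.6],[0,0,1.8],[0,0,2.0]]' --dr '[[0,0,0],[0,0,0],[0,0,0],[0,0,0],[0,0,0],[0,0,0],[0,0,0],[0,0,0],[0,0,0],[0,0,0]]'

```text
time: 27.85
position: [0.5786, 0.1291, 0.1307]
tool_rot: [3.139, -0.085, 0.0]
ft_force: [-2.4, -7.2, 12.2]
grip_width: 0.133
grip_force: 45.0
```

>>> send_rows --xyz '[[0,0,0.2],[0,0,0.4],[0,0,0.6],[0,0,0.8],[0,0,1.0],[0,0,1.0],[0,0,1.0],[0,0,1.0],[0,0,1.0],[0,0,1.0]]' --dr '[[0,0,0],[0,0,0],[0,0,0],[0,0,0],[0,0,0],[0,0,0],[0,0,0],[0,0,0],[0,0,0],[0,0,0]]'

```text
time: 28.68
position: [0.5786, 0.1291, 0.1301]
tool_rot: [3.138, -0.085, 0.001]
ft_force: [-2.0, -6.5, 12.7]
grip_width: 0.137
grip_force: 45.0
```

>>> send_rows --xyz '[[0,0,0],[0,0,0],[0,0,0],[0,0,0],[0,0,0],[0,0,0],[0,0,0],[0,0,0],[0,0,0],[0,0,0]]' --dr '[[0,0,0],[0,0,0],[0,0,0],[0,0,0],[0,0,0],[0,0,0],[0,0,0],[0,0,0],[0,0,0],[0,0,0]]' --jaw 40

```text
time: 29.52
position: [0.5785, 0.1302, 0.1285]
tool_rot: [-3.14, 0.084, 0.0]
ft_force: [0.1, -0.2, -0.3]
grip_width: 0.462
grip_force: 0.0
```

>>> send_rows --xyz '[[0,0,-3],[0,0,-10],[0,0,-20],[0,0,-32],[0,0,-46],[0,0,-60],[0,0,-72],[0,0,-80],[0,0,-85],[0,0,-85]]' --dr '[[0,0,0],[0,0,0],[0,0,0],[0,0,0],[0,0,0],[0,0,0],[0,0,0],[0,0,0],[0,0,0],[0,0,0]]'

```text
time: 30.35
position: [0.5791, 0.1304, 0.215]
tool_rot: [-3.14, 0.084, -0.004]
ft_force: [0.4, -0.6, 0.5]
grip_width: 0.457
grip_force: 0.0
```

```bash
python3 - <<'E'
from h import *
s=get_state(); im=get_image('wrist'); C=cam('wrist',s)
# handle top height check: predicted px of handle top far edge centre at several z
Rt=R.from_rotvec(s['tool_rot']).as_matrix()
P=np.array([.5786,.1291,0])+Rt@np.array([-.0018,.0,0])
for z in (.141,.145,.149): print(z,w2px(C,P*[1,1,0]+Rt@np.array([.015,0,0])*[1,1,0]+[0,0,z]),w2px(C,P*[1,1,0]-Rt@np.array([.015,0,0])*[1,1,0]+[0,0,z]))
col=cv2.cvtColor(im,cv2.COLOR_RGB2GRAY); np.save('w6.npy',im)
print(col[170:250:2,277])
sc=get_image('scene'); o=np.zeros((300,800,3),np.uint8)
o[:,:400]=cv2.resize(im[60:360,80:480],(400,300)); o[:,400:]=cv2.resize(sc[170:290,260:420],(400,300),interpolation=cv2.INTER_CUBIC)
save('w6.png',o)
E
```

```text
0.141 [277.47638509 207.71627547] [277.48683136 252.31481097]
0.145 [277.48117759 209.30932402] [277.49164202 254.60424513]
0.149 [277.48613938 210.95864487] [277.49661695 256.97185277]
[157 156 160 161 157 159 159 153 130  99 100 102 102 101 109 110 110 110
 111 111 136 158 156 156 160 159 156 157 158 155 154 160 160 158 158 154
 156 158 157 155]
```

View pics/w6.png

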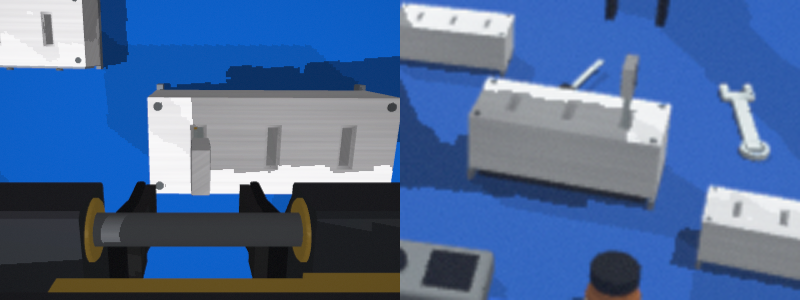

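```bash
python3 -c "
from bench import *
print(close_job())"
```

```text
the job is handed in; nothing more can be done
None
```

The blade stands released in slot c, the dragging slot (6–7 N on the ramp, about 3 N below it; a was seized, b slack), with its seat pressed about 3.5 mm before release (any rise after not measured); the job is handed in at about 30 s, but I viewed 11 pictures, one over the limit of 10.

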